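Gauge two faces of an instrument chassis

ROBOT

A 6-joint arm with a two-finger parallel gripper is mounted at the origin on a cart in front of the work surface, level with it; the furniture and walls round the work are solid. World frame = base frame: x ahead of the robot, y to its left, z up, the work surface at z = 0. Lengths are in m, angles in degrees, forces in N, time in s.
With the tool pointing down it reaches from about 0.325 to 0.85 m from the base axis. Payload 15.5 kg.
Tool frame: the origin (TCP) lies at the very end of the fingers, on their centre line; the grasp point (between the pads) lies arm.grip_depth behind it (arm.grip_depth is the distance from the TCP to the grasp point, in m); z points along the fingers, y is the line along which they close (so a half turn about z gives the same grasp; the last joint's range is limited). The gripper opens to 91 mm and grips with 3 to 60 N. Pads are 32 mm wide; open, the fingers measure 118 mm over their backs; the gripper's body (76 mm by 178 mm) begins 60 mm behind the grasp point.
Start: joints at [59.788, 28.281, 77.091, -0, 74.628, -5.472], TCP at [0.262, 0.568, 0.214] pointing down, gripper open.
Joint ranges: [-166.48, 166.48], [-47.26, 123.95], [12.59, 153.08], [-70.14, 250.14], [6.76, 159.57], [-176.63, 176.63]. Speed limits (degrees/s): [108.29, 108.29, 147.25, 172.46, 172.46, 172.46].

INTERFACE

Orientations are given as a 3x3 rotation matrix whose columns are the frame's x, y, z axes.
In Python, from rig import arm gives the robot as it stands. Calls block until the motion is done:
- arm.move_to(position, orientation): joint-space move of the TCP to a pose.
- arm.move_l(position, orientation=None, feed=0.15): straight line of the TCP; orientation=None keeps the orientation; feed is the mean speed in m/s.
- arm.move_joints(angles): joint-space move.
- arm.grip(opening): finger opening in m; the grip force is fixed at half the most; returns when the fingers have stopped.
- arm.sleep(seconds).
- arm.solve_ik(position, orientation): joint angles nearest the present ones, or None.
- arm.snapshot(name): name is "scene" or "top" or "wrist"; returns the picture (400x640x3 uint8, red, green, blue); there is no depth.
- arm.get_calibration(name): a dict with "intrinsics" (3x3 intrinsics, pixels), "k1" (the pictures are not rectified: a ray, as slopes to the right and down, at radius r is drawn at 1 + k1 r^2 times it, then the intrinsics apply), "cam_to_world" (4x4, takes a point from camera to world coordinates). Camera axes: x right, y down, z forward; pixel columns grow to the right and rows downward; lengths in m; the calibration is good to about 2 mm. A picture is of the moment at which its call begins: read the wrist's pose just before it. get_calibration takes no time and is no camera call; for the wrist camera it gives the pose at the moment of the call.
A pose or a line that the arm cannot do raises arm.Unreachable and nothing moves.
- arm.sign_off(): hands the job in; it is judged then, once.
Readings, each from a call of its own:
- arm.current_t(): time.
- arm.current_joint_positions(): joint angles.
- arm.current_dq(): joint speeds.
- arm.current_tau(): joint torques, N m.
- arm.current_ee_pos(): TCP position.
- arm.current_tool_rot(): TCP orientation.
- arm.current_force(): force on the tool from outside, world axes, zero at the start.
- arm.current_torque(): the same for the moment, N m.
- arm.current_width(): finger opening in m.
- arm.current_grasp_force(): force on a finger pad.
Only numpy, scipy, OpenCV 4.12 (cv2) and the standard library are available. Lean on these libraries where they do the work, as an engineer would, in place of code of your own. Each camera call takes 0.05 s, during which the arm holds its last target. There are 200 camera calls.

TASK

Check the two plain faces of the aluminium chassis on the bench gauge. Slide it along the worktop, without lifting or tipping it, until its plain long face sits flush on both stop pads with the middle of that face on the spring pin, and let it stay there for a moment; then slide it off, turn it a quarter turn and slide its plain short face flush on both pads, again with the middle of the face on the pin, and leave it there. Do not shift or knock over the bottle, jar and tip cleaner standing around it.

Things in the scene. Friction and masses are not known exactly. Their poses are not given: they have to be found in the camera images.
- chassis: loose closed aluminium box, 160 (x) x 110 (y) x 40 mm, about 0.6 kg. Origin: centre of underside, z up. +y side: plain long face; +x: plain short face; -y: connector openings; -x: row of slots (all flush within 2 mm). A dark 22 mm disc on the lid, 5 mm high, marks the corner between the plain faces. At the start the plain long face looks towards the gauge, skewed up to 60 degrees
- face_long (a point): centre of the chassis' plain long face (160 mm long), 55 mm from the origin along chassis +y, 18 mm above the underside. Pushed square to a long face 65 mm from its middle, the chassis slides and turns about a point some 60 mm beyond its centre
- face_short (a point): centre of the chassis' plain short face (110 mm long), 80 mm from the origin along chassis +x, 18 mm above the underside
- gauge: fixed bench gauge left of the chassis, 42 mm high. Origin at worktop level, z up; front looks along its -x. Two steel stop pads, 20 mm wide, 36 mm high, at y = +26 and -26 mm, front faces at x = -35 mm; spring pin between them. Spans y -36 to +36, x -35 to +70 mm, so the long face of a chassis centred on it overhangs by 44 mm at each end
- gauge_home (a point): point midway between the two stop pads, in the plane of their front faces, 18 mm above the worktop: where the middle of a face belongs
- pin (a joint): spring pin of the gauge, 14 mm in diameter, 20 mm above the worktop: travel in m, 0 sticking out 10 mm in front of the pads, 0.010 when pressed level with the pads; it pushes back with less than 1 N, too weak to move the chassis
- bottle: bystander: white square solvent bottle, 56x56 mm, 98 mm high; origin at the centre of its foot
- jar: bystander: dark round jar, 49 mm in diameter, 87 mm high; origin at the centre of its foot
- dome: bystander: round soldering-tip cleaner with a dome, 69 mm in diameter, 68 mm high; origin at the centre of its foot
Mind the look-alikes: they are no part of the job. Leave any orange look-alike of the gauge alone.

How it is judged (in metres and radians):
On the way:
1. the plain long face is flush on both stop pads, its middle on the pin (x of face_long in the frame of gauge above -0.0375 m and y of face_long in the frame of gauge between -0.015 and 0.015 m and value of joint pin above 0.006 m and angle between the y axis of chassis and the x axis of gauge, either way round below 0.05 rad), for 0.3 s.
At the end, for the whole second after the job is handed in: the plain short face of the chassis rests flush on both stop pads: within 2.5 mm of their plane, square to it within 0.05 rad, its middle within 15 mm of the pin sideways, the pin pressed in by more than 6 mm; the chassis is flat on the worktop and at rest (x of face_short in the frame of gauge above -0.0375 m and y of face_short in the frame of gauge between -0.015 and 0.015 m and value of joint pin above 0.006 m and angle between the x axis of chassis and the x axis of gauge, either way round below 0.05 rad and linear speed of chassis below 0.01 m/s and height (world z) of chassis below 0.004 m); the robot touches nothing.
It fails at once if the chassis is lifted or tipped (height (world z) of chassis above 0.015 m or angle between chassis's own z axis and vertical above 0.2 rad).
It fails at once if the solvent bottle is shifted by more than 15 mm or knocked over (distance of bottle from where it was at the start of the episode above 0.015 m or angle between bottle's own z axis and vertical above 0.3 rad).
It fails at once if the dark jar is shifted by more than 15 mm or knocked over (distance of jar from where it was at the start of the episode above 0.015 m or angle between jar's own z axis and vertical above 0.3 rad).
It fails at once if the tip cleaner is shifted by more than 15 mm or knocked over (distance of dome from where it was at the start of the episode above 0.015 m or angle between dome's own z axis and vertical above 0.3 rad).
It also fails if it takes over 72 s, if anything falls off the work surface, if the arm or the gripper's body presses on something with over 40 N, if the wrist force passes 120 N, or if a joint passes its speed limit or range.

## Working session

There is one attempt and no reset: what is moved stays moved. The work goes in short steps, each a Python script; the robot and the scene stay as the last script left them, time stands still between calls to the robot, and variables do not carry over. Pictures are saved under pics/ and viewed, at most 10 in all, crops included, and the job is handed in when it is done.

```bash
mkdir -p pics; ls
python3 - <<'E'
from rig import arm
import cv2,numpy as np
for n in("top","scene"):
    im=arm.snapshot(n); cv2.imwrite(f"pics/{n}0.png",im[:,:,::-1])
    c=arm.get_calibration(n); print(n,c)
print(arm.current_t(),arm.grip_depth)
E
```

```text
pics
top {'intrinsics': array([[464.45652756,   0.        , 307.80147572],
       [  0.        , 464.45652756, 198.10035809],
       [  0.        ,   0.        ,   1.        ]]), 'k1': -0.13980459472699044, 'cam_to_world': array([[-0.00601973, -0.99700234,  0.07713681,  0.48325369],
       [-0.99996494,  0.00645067,  0.00533875,  0.18615346],
       [-0.00582033, -0.07710197, -0.99700622,  1.63651494],
       [ 0.        ,  0.        ,  0.        ,  1.        ]])}
scene {'intrinsics': array([[384.48619557,   0.        , 324.52555009],
       [  0.        , 384.48619557, 198.95813815],
       [  0.        ,   0.        ,   1.        ]]), 'k1': -0.04543114756041815, 'cam_to_world': array([[ 0.89299741, -0.33368147,  0.30201375,  0.19052483],
       [-0.4497822 , -0.68531859,  0.57274287, -0.59607793],
       [ 0.01586195, -0.64729831, -0.76207171,  1.08539515],
       [ 0.        ,  0.        ,  0.        ,  1.        ]])}
0.1 0.0188
```

View pics/top0.png

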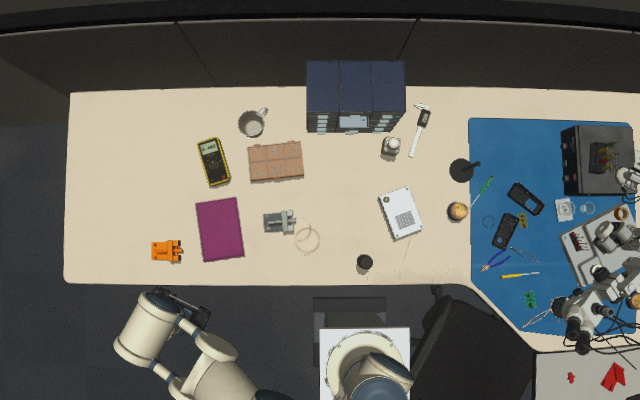

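View pics/scene0.png

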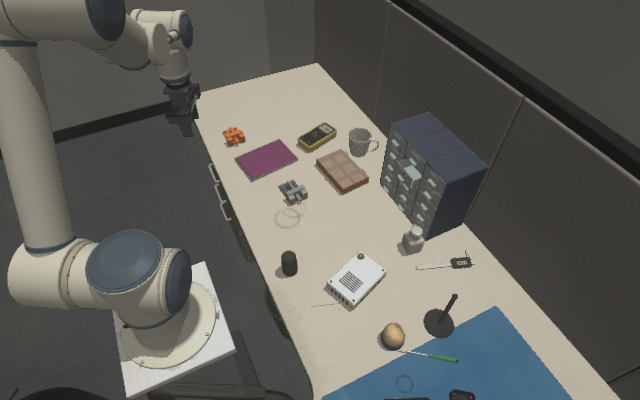

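The top view shows the grey gauge at (279,222) and its orange look-alike at (165,251). The chassis is at (400,213), the bottle at (390,146), the jar at (365,262) and the tip cleaner at (457,211). Candidates for the gauge are the grey one (279,222), which matches, and the orange one (165,251), which doesn't. The chassis could only be confused with the brown box (275,161) or the purple book (220,229), and the white box at (400,213) matches. Next is a close crop to check.

```bash
cat > h.py <<'E'
from rig import arm
import cv2,numpy as np
def rays(n,px,c=None):
    c=c or arm.get_calibration(n);K=c["intrinsics"];T=c["cam_to_world"]
    p=cv2.undistortPoints(np.array(px,float).reshape(-1,1,2),K,np.array([c["k1"],0,0,0,0.])).reshape(-1,2)
    d=np.c_[p,np.ones(len(p))]@T[:3,:3].T
    return T[:3,3],d
def toplane(n,px,z,c=None):
    o,d=rays(n,px,c); return (o+d*((z-o[2])/d[:,2])[:,None])[:,:2]
def rect(n,xy0,z,s=1000,w=(0,.72),h=(-.3,.45)): pass
E
python3 - <<'E'
import cv2
im=cv2.imread("pics/top0.png")[130:290,255:475]
cv2.imwrite("pics/crop0.png",cv2.resize(im,None,fx=3.6,fy=3.6,interpolation=cv2.INTER_CUBIC))
E
```

```text
(no output)
```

View pics/crop0.png

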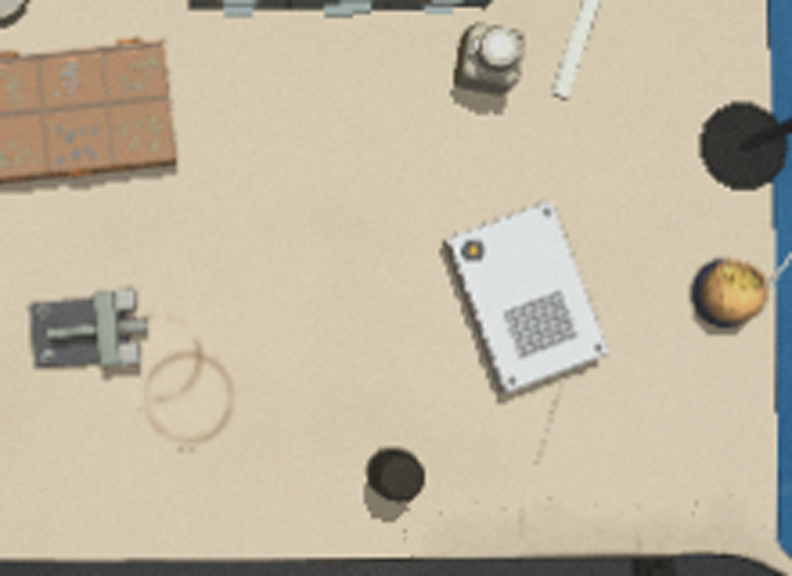

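The crop confirms the chassis: the lid disc is at crop (473,250), so the plain long face is the left side and the plain short face the top side. The grey gauge's pads, at crop (125,300) and (125,355), face right. Now I'll measure.

```bash
cat >> h.py <<'E'
def chassis(im,n="top",c=None,lo=185,sat=25,near=None):
    """centre xy and heading (deg) of chassis +x axis, from the bright lid at z=.04"""
    hsv=cv2.cvtColor(im,cv2.COLOR_RGB2HSV)
    m=((hsv[:,:,1]<sat)&(hsv[:,:,2]>lo)).astype(np.uint8)
    m=cv2.morphologyEx(m,cv2.MORPH_CLOSE,np.ones((7,7)))
    m=cv2.morphologyEx(m,cv2.MORPH_OPEN,np.ones((5,5)))
    cs=cv2.findContours(m,0,cv2.CHAIN_APPROX_NONE)[0]
    best=None
    for k in cs:
        if len(k)<40: continue
        P=toplane(n,k.reshape(-1,2),.04,c)
        (cx,cy),(w,h),a=cv2.minAreaRect((P*1000).astype(np.float32))
        L,S=max(w,h),min(w,h)
        e=abs(L-160)+abs(S-110)
        if e<45 and (best is None or e<best[0]):
            best=(e,cx/1000,cy/1000,(a if w>=h else a+90),L,S)
    return best
E
python3 - <<'E'
from h import *
im=arm.snapshot("top"); print(chassis(im))
f=lambda x,y:(255+x/3.6,130+y/3.6)
for nm,pts,z in[("chassis corners",[(447,242),(548,205),(606,355),(502,392)],.04),("disc",[(473,250)],.045),
 ("padtop outer corners R",[(137,290),(140,373)],.036),("gauge back",[(30,303),(35,368)],.042),("pin tip",[(148,327)],.02),
 ("bottle foot approx",[(480,85)],0.),("bottle shoulder",[(490,60)],.07),("jar top",[(396,473)],.087),("dome mid",[(728,293)],.03),("dome R",[(692,293),(766,293)],.03)]:
    print(nm,toplane("top",[f(*p) for p in pts],z).round(3).tolist())
E
```

```text
(5.368278503417969, 0.5584230346679687, -0.128669921875, 20.078855514526367, 156.91725158691406, 107.71446990966797)
chassis corners [[0.608, -0.052], [0.643, -0.151], [0.498, -0.204], [0.464, -0.103]]
disc [[0.6, -0.076]]
padtop outer corners R [[0.564, 0.246], [0.485, 0.243]]
gauge back [[0.552, 0.348], [0.49, 0.343]]
pin tip [[0.529, 0.236]]
bottle foot approx [[0.768, -0.094]]
bottle shoulder [[0.78, -0.092]]
jar top [[0.391, 0.006]]
dome mid [[0.557, -0.329]]
dome R [[0.558, -0.293], [0.557, -0.367]]
```

```bash
cat >> h.py <<'E'
def R(deg,s=1):
    t=np.radians(deg); y=s*np.array([np.cos(t),np.sin(t),0]); z=np.array([0,0,-1.]); return np.c_[np.cross(y,z),y,z]
E
python3 - <<'E'
from h import *
for s in(1,-1):
    for p in[(.5,.2,.3),(.56,-.28,.02),(.53,.2,.02),(.53,.27,.02)]: 
        q=arm.solve_ik(p,R(2,s)); print(s,p,None if q is None else np.round(q,0))
q5=lambda s:abs(arm.solve_ik((.5,.2,.3),R(2,s))[5])
s=min((1,-1),key=q5); print("sign",s)
arm.move_to((.5,.2,.3),R(2,s))
c=arm.get_calibration("wrist"); im=arm.snapshot("wrist"); cv2.imwrite("pics/w1.png",im[:,:,::-1]); print(c["cam_to_world"].round(3),c["intrinsics"][0,0],c["k1"])
np.savez("w1.npz",T=c["cam_to_world"],K=c["intrinsics"],k1=c["k1"]); print(arm.current_t())
E
```

```text
1 (0.5, 0.2, 0.3) [15. 17. 82. -0. 81. 13.]
1 (0.56, -0.28, 0.02) [-32.  41.  87.  -0.  52. -34.]
1 (0.53, 0.2, 0.02) [15. 38. 96. -0. 46. 13.]
1 (0.53, 0.27, 0.02) [21. 40. 92. -0. 49. 19.]
-1 (0.5, 0.2, 0.3) [  15.   17.   82.   -0.   81. -167.]
-1 (0.56, -0.28, 0.02) [-32.  41.  87.  -0.  52. 146.]
-1 (0.53, 0.2, 0.02) [  15.   38.   96.   -0.   46. -167.]
-1 (0.53, 0.27, 0.02) [  21.   40.   92.   -0.   49. -161.]
sign 1
[[ 0.999  0.036  0.009  0.497]
 [ 0.037 -0.972 -0.233  0.266]
 [-0.     0.233 -0.973  0.471]
 [ 0.     0.     0.     1.   ]] 350.5576236554186 -0.025930042047800476
1.8417
```

View pics/w1.png

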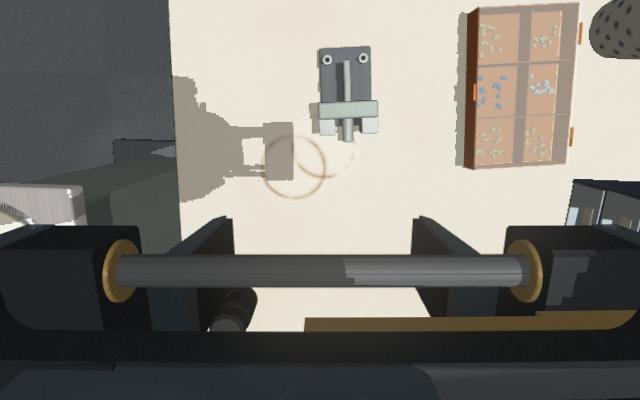

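The wrist view shows the gauge straight on: pad front corners near (319,134) and (379,132), plate back corners near (320,48) and (370,46), and the pin tip at (348,141).

Run:
```python
from h import *
d=np.load("w1.npz"); c=dict(cam_to_world=d["T"],intrinsics=d["K"],k1=float(d["k1"]))
im=cv2.imread("pics/w1.png"); g=cv2.cvtColor(im,cv2.COLOR_BGR2GRAY)
# edge of pads along columns
hsv=cv2.cvtColor(im,cv2.COLOR_BGR2HSV)
for x in(324,328,332,366,370,374): print(x,g[126:140,x], hsv[126:140,x,1])
for x in (330,360): print(x,g[40:54,x])
print(g[126,312:384])
print("pads",toplane("w",[(319,134),(379,132)],.036,c).round(4).tolist())
print("pad bottoms",toplane("w",[(319,134),(379,132)],.0,c).round(4).tolist())
print("back",toplane("w",[(320,48),(370,46)],.01,c).round(4).tolist(), "pin",toplane("w",[(348,141)],.02,c).round(4))
```

```text
324 [213 215 213 211 211 211 211 213 202 188 235 234 235 235] [ 5  4  5  5  5  4  5  5  5 15 18 17 18 17]
328 [216 217 216 216 215 216 216 215 201 191 234 234 235 235] [ 4  4  5  4  5  5  4  5  5 20 18 17 18 17]
332 [219 220 219 219 217 215 218 219 202 198 234 234 234 235] [ 3  3  3  2  5  4  5  3  8 25 18 18 18 17]
366 [222 220 219 219 220 220 215 189 231 230 230 231 231 231] [ 2  2  2  2  3  3  6 20 18 18 18 18 19 19]
370 [222 223 222 223 223 224 209 182 231 230 230 231 231 231] [ 2  3  3  3  3  3  6 25 19 18 18 19 19 18]
374 [225 226 225 222 223 224 204 181 231 231 230 231 230 229] [ 3  3  3  2  2  3  6 25 18 19 18 19 17 19]
330 [229 229 229 228 228 229 229 197 133 116 119 121 120 118]
360 [230 229 229 229 229 213 150 111 121 120 119 121 120 115]
[154 153 153 154 153 153 145 159 208 214 217 214 213 216 216 217 216 216
 217 217 219 220 215 189 158 114 122 131 131 123 109 119 140 160 178 197
 210 203 190 172 151 143 155 153 151 151 138  97  73  92 168 220 221 221
 222 222 221 222 222 223 224 224 225 225 228 215 211 231 231 231 230 231]
pads [[0.4941, 0.247], [0.5672, 0.2521]]
pad bottoms [[0.4938, 0.2454], [0.573, 0.251]]
back [[0.4915, 0.3501], [0.5528, 0.3548]] pin [[0.5311 0.2389]]
```

```bash
cat >> h.py <<'E'
G=94.4; home=np.array([.5295,.2485]); gx=np.array([np.cos(np.radians(G)),np.sin(np.radians(G))]); gy=np.array([-gx[1],gx[0]])
Rt=R(G-90); Z=.02
def P(xy,z=Z): return (float(xy[0]),float(xy[1]),z)
def inG(xy): d=np.asarray(xy)-home; return np.array([d@gx,d@gy])   # relative to home, gauge axes
def W(a,b): return home+a*gx+b*gy
def rep(s=""): print(s,"t",round(arm.current_t(),2),"F",np.round(arm.current_force(),1),"tcp",np.round(arm.current_ee_pos(),4))
def look(n="top",**k):
    im=arm.snapshot(n); r=chassis(im,n,**k)
    if r: print("chassis c",np.round(r[1:3],4),"G",inG(r[1:3]).round(4),"long axis rel gauge-y",round((r[3]-(G-90)+90)%180-90,1),"size",np.round(r[4:],0))
    else: print("not seen")
    return im,r
E
python3 - <<'E'
from h import *
arm.move_to((.572,-.258,.16),Rt); arm.move_l((.572,-.258,Z)); rep("down")
arm.move_l((.566,-.165,Z),feed=.06); rep("pushed")
arm.move_l((.566,-.175,Z)); rep("back"); arm.move_l((.566,-.175,.14),feed=.3)
arm.move_l((.566,-.3,.2),feed=.3)
im,r=look(); cv2.imwrite("pics/t1.png",im[:,:,::-1]); rep()
E
```

```text
down t 4.69 F [-0.1 -0.1  0.5] tcp [ 0.5726 -0.2582  0.0209]
pushed t 6.39 F [-0.7 -0.6  0.6] tcp [ 0.5661 -0.165   0.02  ]
back t 6.64 F [-0.6  0.3 -0.4] tcp [ 0.5661 -0.1757  0.02  ]
chassis c [ 0.5711 -0.0934] G [-0.344  -0.0153] long axis rel gauge-y 0.2 size [156. 107.]
 t 7.85 F [ 0.6  0.5 -1.3] tcp [ 0.5653 -0.2992  0.1985]
```

Run:
```python
from h import *
arm.move_l(P(W(-.435,-.0153),.1),Rt,feed=.3); arm.move_l(P(W(-.435,-.0153)),feed=.2)
arm.move_l(P(W(-.156,.001)),feed=.08); rep("pushed")
arm.move_l(P(W(-.17,.001)),feed=.1); arm.move_l(P(W(-.2,.0),.12),feed=.3); arm.move_l(P(W(-.3,.0),.2),feed=.3)
im,r=look(); cv2.imwrite("pics/t2.png",im[:,:,::-1]); rep()
```

```text
pushed t 12.7 F [ 0.2 -2.9 -0.2] tcp [0.5405 0.0928 0.02  ]
chassis c [0.5359 0.1636] G [-0.0852  0.0001] long axis rel gauge-y 0.0 size [158. 109.]
 t 14.12 F [ 0.3 -0.  -0.9] tcp [ 0.5516 -0.0499  0.1986]
```

View pics/t2.png

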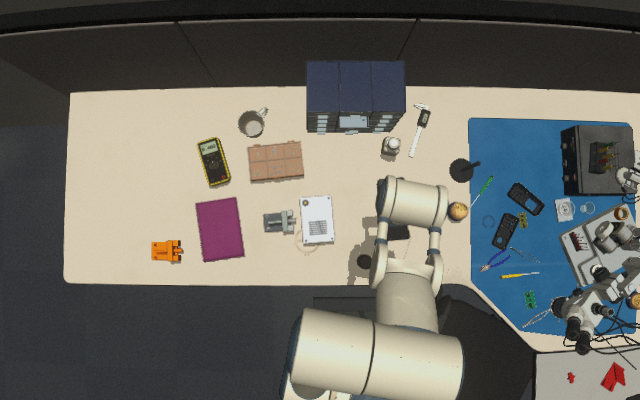

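The chassis at (316,220) now sits square in front of the gauge. Next I'll seat it, watching the force.

```bash
cat >> h.py <<'E'
def seat(a0,a1,b,thr=14,step=.001):
    a=a0
    while a<a1:
        a+=step; arm.move_l(P(W(a,b)),feed=.03)
        f=-np.array(arm.current_force())[:2]@gx
        if f>thr: break
    rep("seated a=%.4f f=%.1f"%(a,f)); return a
E
python3 - <<'E'
from h import *
arm.move_l(P(W(-.18,0),.12),feed=.3); arm.move_l(P(W(-.18,0)),feed=.2); arm.move_l(P(W(-.135,0)),feed=.06)
seat(-.135,-.112,0)
arm.sleep(.5); rep()
c=arm.get_calibration("wrist"); im=arm.snapshot("wrist"); cv2.imwrite("pics/w2.png",im[:,:,::-1])
E
```

```text
seated a=-0.1260 f=22.0 t 18.55 F [  2.2 -21.9  -1.3] tcp [0.5397 0.1213 0.0201]
 t 19.05 F [  2.2 -22.   -0.9] tcp [0.5396 0.1212 0.0201]
```

View pics/w2.png

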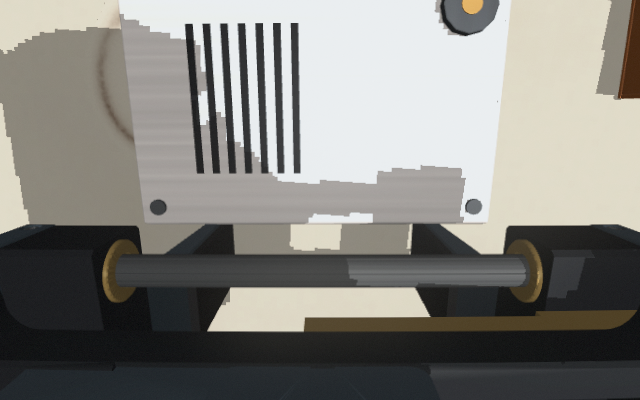

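The wrist view shows the lid's rear edge level at row 222 across both fingers, and contact came at the expected a = -0.126, so the long face is seated. I'll verify from the top, then straddle the gauge and pull it off.

Run:
```python
from h import *
arm.move_l(P(W(-.14,0)),feed=.1); arm.move_l(P(W(-.17,0),.12),feed=.3); arm.move_l(P(W(-.25,0),.15),feed=.3)
im,r=look(); cv2.imwrite("pics/t3.png",cv2.resize(im[170:270,240:380,::-1],None,fx=5,fy=5,interpolation=cv2.INTER_CUBIC)); rep()
```

```text
chassis c [0.5336 0.1933] G [-0.0554  0.0002] long axis rel gauge-y -0.4 size [157. 109.]
 t 20.38 F [-0.5  1.  -0.2] tcp [ 5.479e-01 -3.000e-04  1.488e-01]
```

View pics/t3.png

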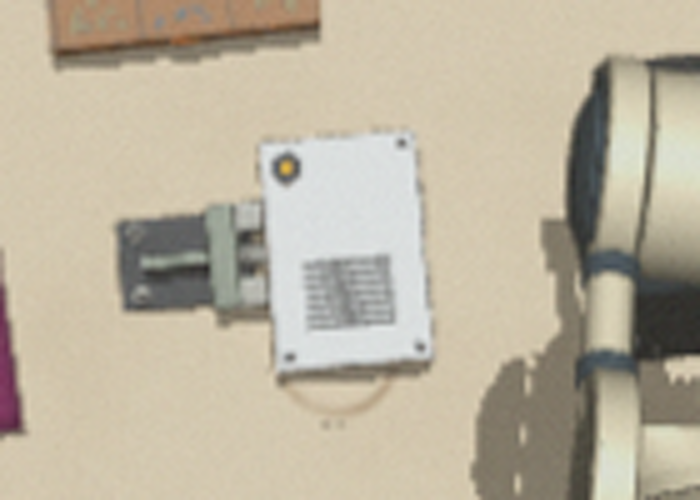

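The crop shows the long face flush on both pads: the face edge at x≈270 touches the pads at rows 215 and 292, and it's centred. Next: pull off and the turning push.

Run:
```python
from h import *
arm.move_l(P(W(-.12,0),.12),feed=.35); arm.move_l(P(W(.026,0),.12),feed=.35); arm.move_l(P(W(.026,0),.06),feed=.2)
arm.move_l(P(W(.026,0)),feed=.06); rep("straddle")
arm.move_l(P(W(-.124,0)),feed=.09); rep("pulled")
arm.move_l(P(W(-.105,0)),feed=.15); arm.grip(0); rep("closed")
c0=W(-.195,0); C=c0-.06*gy
def tcp(th,gap=0):
    t=np.radians(th); M=np.array([[np.cos(t),-np.sin(t)],[np.sin(t),np.cos(t)]]); return C+M@(.122*gy+(.071+gap)*gx)
arm.move_l(P(tcp(0,.012)),feed=.15)
for th in range(0,61,12):
    arm.move_l(P(tcp(th)),R(G-90+th),feed=.08)
rep("turned")
e=tcp(60,.02); arm.move_l(P(e),feed=.15); arm.move_l(P(e,.12),feed=.3)
im,r=look(); cv2.imwrite("pics/t4.png",im[120:300,220:480,::-1]); rep()
```

```text
straddle t 22.74 F [1.4 0.5 0.5] tcp [0.5276 0.2745 0.0201]
pulled t 24.56 F [ 0.1  0.4 -1.1] tcp [0.5388 0.1247 0.0198]
closed t 26.2 F [ 0.6  0.2 -1.2] tcp [0.5376 0.1438 0.02  ]
turned t 29.65 F [-0.1  0.1 -0.7] tcp [ 0.4874 -0.0202  0.02  ]
chassis c [ 0.5809 -0.0009] G [-0.2526 -0.0322] long axis rel gauge-y 61.9 size [159. 107.]
 t 30.47 F [0.3 0.1 0.6] tcp [ 0.4696 -0.012   0.1199]
```

```bash
python3 -c "
import cv2;i=cv2.imread('pics/t4.png');cv2.imwrite('pics/t4b.png',cv2.resize(i,None,fx=3,fy=3))"
```

```text
(no output)
```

View pics/t4b.png

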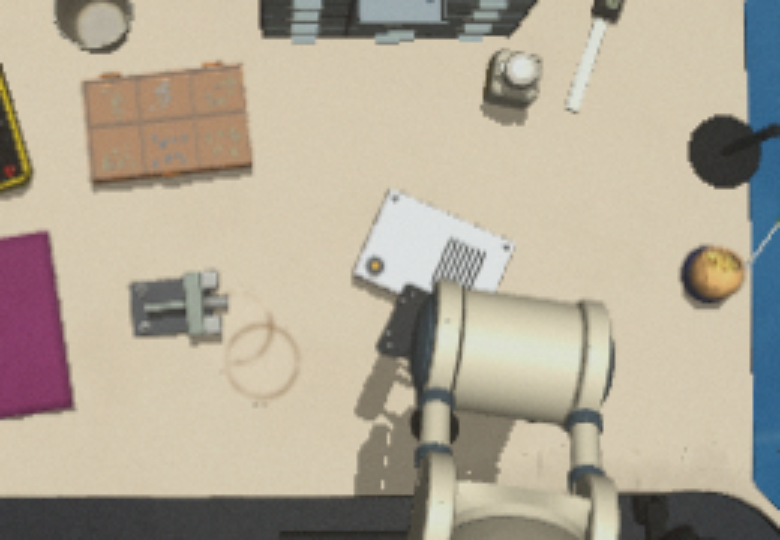

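Chassis at crop (435,245) is now turned 62°. Bottle, jar and dome haven't moved. Next I'll push the connector face at its disc end for the remaining 28°, which also brings the chassis back in line.

Run:
```python
from h import *
c=W(-.2515,-.0315); h0=61.9
rot=lambda d:np.array([[np.cos(np.radians(d)),-np.sin(np.radians(d))],[np.sin(np.radians(d)),np.cos(np.radians(d))]])
x=rot(h0)@(-gy); y=rot(h0)@gx; C=c-.06*x
tcp=lambda th,gap=0: C+rot(th)@(.122*x-(.071+gap)*y)
arm.move_l(P(tcp(0,.02),.12),R(G-90+h0),feed=.35); arm.move_l(P(tcp(0,.02)),feed=.2); rep("down")
for th in(0,9,18,27): arm.move_l(P(tcp(th)),R(G-90+h0+th),feed=.08)
rep("turned")
e=tcp(27,.02); arm.move_l(P(e),feed=.15); arm.move_l(P(e,.13),feed=.3)
arm.move_l(P(W(-.42,-.01),.16),Rt,feed=.3); arm.grip(.07)
im,r=look(); cv2.imwrite("pics/t5.png",im[:,:,::-1]); rep()
```

```text
down t 31.9 F [ 0.1  1.  -0.3] tcp [0.6886 0.0202 0.021 ]
turned t 33.58 F [-0.1 -0.4  0.2] tcp [0.6204 0.0708 0.02  ]
chassis c [0.5547 0.002 ] G [-0.2478 -0.0062] long axis rel gauge-y 88.8 size [157. 108.]
 t 37.25 F [ 0.3  0.1 -0. ] tcp [ 0.5717 -0.1695  0.16  ]
```

Run:
```python
from h import *
b=-.0062
arm.move_l(P(W(-.365,b),.08),Rt,feed=.3); arm.move_l(P(W(-.365,b)),feed=.2); rep("down")
arm.move_l(P(W(-.335,b)),feed=.06); arm.move_l(P(W(-.205,.0)),feed=.08); rep("pushed")
arm.move_l(P(W(-.22,0)),feed=.1); arm.move_l(P(W(-.25,.0),.12),feed=.3); arm.move_l(P(W(-.36,.0),.16),feed=.3)
im,r=look(); cv2.imwrite("pics/t6.png",im[:,:,::-1]); rep()
```

```text
down t 38.17 F [0.  0.2 0.4] tcp [ 0.5643 -0.1157  0.021 ]
pushed t 40.6 F [-0.1 -0.8 -0.5] tcp [0.5453 0.0439 0.02  ]
chassis c [0.5375 0.1405] G [-0.1083  0.0003] long axis rel gauge-y 89.7 size [158. 108.]
 t 41.99 F [-0.7  1.1  0.1] tcp [ 0.5563 -0.1097  0.1587]
```

Run:
```python
from h import *
arm.move_l(P(W(-.23,0),.1),feed=.35); arm.move_l(P(W(-.23,0)),feed=.2); arm.move_l(P(W(-.185,0)),feed=.06)
seat(-.185,-.162,0); arm.sleep(.5); rep()
arm.move_l(P(W(-.19,0)),feed=.05); arm.move_l(P(W(-.23,0),.12),feed=.3); arm.move_l(P(W(-.36,0),.16),feed=.3)
im,r=look(); cv2.imwrite("pics/t7.png",cv2.resize(im[120:300,220:480,::-1],None,fx=3,fy=3,interpolation=cv2.INTER_CUBIC)); rep()
```

```text
seated a=-0.1760 f=21.9 t 46.25 F [  2.6 -21.8  -1.1] tcp [0.5437 0.0714 0.0201]
 t 46.75 F [  2.8 -22.1  -2.2] tcp [0.5437 0.0714 0.0201]
chassis c [0.5356 0.168 ] G [-0.0807  0.0001] long axis rel gauge-y -89.8 size [159. 108.]
 t 48.34 F [0.7 0.4 0.5] tcp [ 0.5563 -0.1096  0.1588]
```

View pics/t7.png

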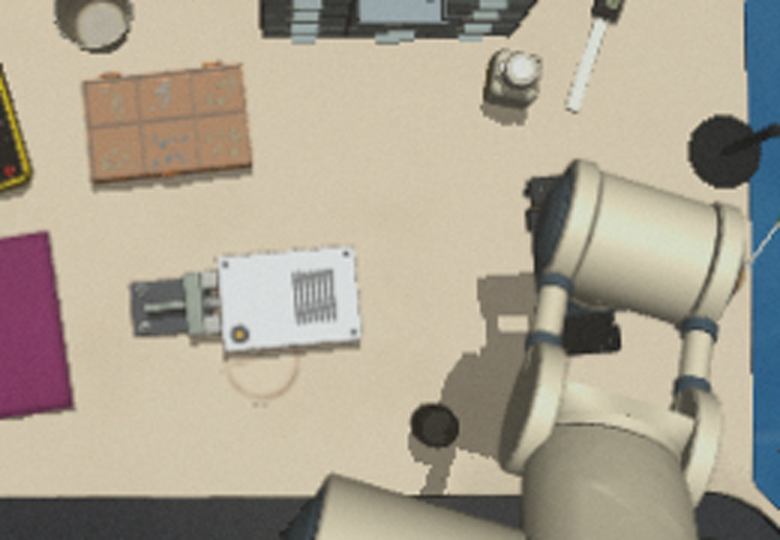

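The short face (disc corner at crop (239,334)) is flush on both pads and centred. The bystanders haven't moved and the arm is clear, so I'm handing it in.

```bash
python3 -c "
from rig import arm
print(arm.sign_off(), arm.current_t())"
```

```text
the job is handed in; nothing more can be done
the job is handed in; nothing more can be done
```

The job is handed in, with no verdict shown: both plain faces seated flush and centred on the gauge in turn by force and camera, the chassis was left on its short face with the arm clear, the bottle and jar looked unmoved, the tip cleaner was hidden by the arm in the last picture but had not moved when last seen, and it took about 48 s.

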